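Count out four bearing balls with the pocket board

ROBOT

A 6-joint arm with a two-finger parallel gripper is mounted at the origin on a cart in front of the work surface, level with it; the furniture and walls round the work are solid. World frame = base frame: x ahead of the robot, y to its left, z up, the work surface at z = 0. Lengths are in m, angles in rad, forces in N, time in s.
With the tool pointing down it reaches from about 0.425 to 0.95 m from the base axis. Payload 3.5 kg.
Tool frame: the origin (TCP) lies midway between the tips of the shut fingers; the grasp point (between the pads) lies 19 mm behind it; z points along the fingers, y is the line along which they close (so a half turn about z gives the same grasp; the last joint's range is limited). The gripper opens to 85 mm and grips with 20 to 120 N. Pads are 22 mm wide; open, the fingers measure 114 mm over their backs; the gripper's body (76 mm by 85 mm) begins 54 mm behind the grasp point. The pads swing forward as they close: fully open they stand 13 mm farther back than shut.
Start: joints at [-1.259, 0.286, 1.577, -0, 1.279, -0.15], TCP at [0.301, -0.604, 0.231] pointing down, gripper open.
Joint ranges: [-2.77, 2.77], [-0.9, 2.22], [0.21, 2.48], [-1.53, 4.67], [0.24, 2.81], [-2.84, 2.84]. Speed limits (rad/s): [2.79, 2.79, 3.14, 3.14, 3.14, 3.14].

INTERFACE

Orientations are given as a unit quaternion [x, y, z, w].
In Python, from plant import get_state, read_camera, ctrl gives the robot as it stands.
- The arm moves only by the shell command python3 -m crank 'ROWS' [FORCE]. ROWS is JSON, a list of rows, each a list of 3 entries, a list of its own where there are three numbers: the shift along the tool's x, y, z in mm, then the turn about the tool's z in degrees, then the closure in counts, from 0 (fully open) to 255 (shut). In form: [[[tx, ty, tz], yaw, claw], ...]. A call has 1 to 10 rows; each row is the pose to reach, as a shift and turn from the pose commanded when the call began, along the tool's axes at that moment; what a row does not reach only later rows make up. A row lasts 1/10 s, in which the tool goes at most 50 mm and 8.59 degrees, less where a joint would pass 70% of its speed; a pose out of reach is approached as far as the arm can. A call with a gripper value outside its range is refused whole. The fingers move at their own pace and stop on an object; FORCE is the grip in N (left out, the last holds). Time passes only in rows, so rows that repeat a pose let the fingers close. It gives the time, the measured TCP pose, the force, the opening and the grip force at its end, in the units of the state.
- get_state(): the state, without advancing time (a new reading comes with each control period).
- read_camera(name): name is "side" or "top" or "wrist"; returns a dict with "frame" (400x640x3 uint8, blue, green, red), "range_z" (400x640 float32, m along the optical axis (not along the pixel's ray), 0 where there is no reading), "vfov" (degrees; the focal length in pixels is half the picture's height over the tangent of half this angle, whatever the lens; pixels are square), "cx", "cy" (the principal point, pixels), "origin" and "orientation" of the camera in the world. Camera axes: x right, y down, z forward; pixel columns grow to the right and rows downward; lengths in m; the calibration is good to about 2 mm. A picture is of the moment at which its call begins.
- ctrl.sign_off(): hands the job in; it is judged then, once.
The state is a dict: "time": time; "qpos": joint angles; "dq": joint speeds; "joint_efforts": joint torques, N m; "eef_pos": TCP position; "tcp_rot": TCP orientation; "contact_force": force on the tool from outside, world axes, zero at the start; "wrist_torque": the same for the moment, N m; "opening": opening from 0.0 (shut) to 1.0 (fully open); "finger_force": force on a finger pad.
Only numpy, scipy, OpenCV 4.12 (cv2) and the standard library are available. Lean on these libraries where they do the work, as an engineer would, in place of code of your own. Each camera call takes 0.05 s, during which the arm holds its last target. There are 200 camera calls.

TASK

Count out four steel balls with the counting board: take it up by its handle bar, tilt it pocket end down until every one of the four pockets holds a ball, then tip it the other way so that the three spare balls run back into the channel. Set the board down flat on the bench and let go; lose no ball and do not disturb the things standing round it.

Things in the scene. Friction and masses are not known exactly. Their poses are not given: they have to be found in the camera images.
- board: Loose grey open tray, 176 mm (x) by 160 mm (y), 0.35 kg. Origin: centre of its underside, z up. Walls 34 mm high. Four pockets in a row at its -x end, sunken channel at its +x end, flat deck between, 14 mm above the underside. Pocket end down 25-35 degrees: balls run from channel to pockets; 12-25 degrees the other way: loose balls run back, those in pockets stay.
- board_grip (a point): Centre of the board's handle: an aluminium flat bar on edge across the middle of the board, along the board's y, 10 mm thick (along x), 26 mm high, 152 mm clear between its two end posts. This point is 79 mm above the underside; the bar reaches from 66 to 92 mm, clear of the balls below it. Axes as the board's.
- board_channel (a point): Middle of the channel, at the height of the centre of a ball lying in it (17 mm above the board's underside). The channel is a flat trough 22 mm wide along the whole +x end (144 mm inside), 6 mm below the deck, with a ramp of 12.5 degrees up to the deck. Tilt over about 2 s: a fast swing may leave a pocket empty; then tip back and tilt again.
- pocket0 (a point): Where the centre of a ball seated in pocket 0 lies (15 mm above the board's underside, -54 mm along its y, -73.5 mm along its x). Pocket: 21 mm along x, 24 mm along y, 8 mm deep, holds one ball; fins 8 mm thick and 20 mm high part the pockets.
- pocket1 (a point): Where the centre of a ball seated in pocket 1 lies (15 mm above the board's underside, -18 mm along its y, -73.5 mm along its x). Pocket: 21 mm along x, 24 mm along y, 8 mm deep, holds one ball; fins 8 mm thick and 20 mm high part the pockets.
- pocket2 (a point): Where the centre of a ball seated in pocket 2 lies (15 mm above the board's underside, 18 mm along its y, -73.5 mm along its x). Pocket: 21 mm along x, 24 mm along y, 8 mm deep, holds one ball; fins 8 mm thick and 20 mm high part the pockets.
- pocket3 (a point): Where the centre of a ball seated in pocket 3 lies (15 mm above the board's underside, 54 mm along its y, -73.5 mm along its x). Pocket: 21 mm along x, 24 mm along y, 8 mm deep, holds one ball; fins 8 mm thick and 20 mm high part the pockets.
- ball0_center (a point): Centre of steel ball 0: 18 mm diameter, 24 g, loose; starts in the channel. The seven balls are alike.
- ball1_center (a point): Centre of steel ball 1: 18 mm diameter, 24 g, loose; starts in the channel. The seven balls are alike.
- ball2_center (a point): Centre of steel ball 2: 18 mm diameter, 24 g, loose; starts in the channel. The seven balls are alike.
- ball3_center (a point): Centre of steel ball 3: 18 mm diameter, 24 g, loose; starts in the channel. The seven balls are alike.
- ball4_center (a point): Centre of steel ball 4: 18 mm diameter, 24 g, loose; starts in the channel. The seven balls are alike.
- ball5_center (a point): Centre of steel ball 5: 18 mm diameter, 24 g, loose; starts in the channel. The seven balls are alike.
- ball6_center (a point): Centre of steel ball 6: 18 mm diameter, 24 g, loose; starts in the channel. The seven balls are alike.
- solder_reel: Reel of solder, black flanges, 62 mm across, height 40 mm, loose bystander standing on the bench; origin: centre of its underside.
- screw_jar: Small clear jar with black lid, 46 mm across, height 58 mm, loose bystander standing on the bench; origin: centre of its underside.
- heat_sink: Square finned heat sink, 50x50x22 mm, loose bystander standing on the bench; origin: centre of its underside.
There are look-alikes about, which are no part of the job. Leave any red look-alike of the board alone.

How it is judged:
On the way:
1. every pocket holds a ball while the board is tilted by more than 10 degrees (distance between any of ball0_center, ball1_center, ball2_center, ball3_center, ball4_center, ball5_center, ball6_center and pocket0 below 0.01 m and distance between any of ball0_center, ball1_center, ball2_center, ball3_center, ball4_center, ball5_center, ball6_center and pocket1 below 0.01 m and distance between any of ball0_center, ball1_center, ball2_center, ball3_center, ball4_center, ball5_center, ball6_center and pocket2 below 0.01 m and distance between any of ball0_center, ball1_center, ball2_center, ball3_center, ball4_center, ball5_center, ball6_center and pocket3 below 0.01 m and angle between board's own z axis and vertical above 0.175 rad), for 0.2 s.
At the end, for the whole second after the job is handed in: Each pocket holds a ball (centre within 10 mm of the pocket's point), the other three balls lie in the channel (over 57 mm from the board's middle along its x), and the board is at rest, level within 0.05 rad, underside within 6 mm of the bench (distance between any of ball0_center, ball1_center, ball2_center, ball3_center, ball4_center, ball5_center, ball6_center and pocket0 below 0.01 m and distance between any of ball0_center, ball1_center, ball2_center, ball3_center, ball4_center, ball5_center, ball6_center and pocket1 below 0.01 m and distance between any of ball0_center, ball1_center, ball2_center, ball3_center, ball4_center, ball5_center, ball6_center and pocket2 below 0.01 m and distance between any of ball0_center, ball1_center, ball2_center, ball3_center, ball4_center, ball5_center, ball6_center and pocket3 below 0.01 m and ((x of ball0_center in the frame of board above 0.057 m and distance between ball0_center and board_channel below 0.085 m) or distance between ball0_center and pocket0 below 0.01 m or distance between ball0_center and pocket1 below 0.01 m or distance between ball0_center and pocket2 below 0.01 m or distance between ball0_center and pocket3 below 0.01 m) and ((x of ball1_center in the frame of board above 0.057 m and distance between ball1_center and board_channel below 0.085 m) or distance between ball1_center and pocket0 below 0.01 m or distance between ball1_center and pocket1 below 0.01 m or distance between ball1_center and pocket2 below 0.01 m or distance between ball1_center and pocket3 below 0.01 m) and ((x of ball2_center in the frame of board above 0.057 m and distance between ball2_center and board_channel below 0.085 m) or distance between ball2_center and pocket0 below 0.01 m or distance between ball2_center and pocket1 below 0.01 m or distance between ball2_center and pocket2 below 0.01 m or distance between ball2_center and pocket3 below 0.01 m) and ((x of ball3_center in the frame of board above 0.057 m and distance between ball3_center and board_channel below 0.085 m) or distance between ball3_center and pocket0 below 0.01 m or distance between ball3_center and pocket1 below 0.01 m or distance between ball3_center and pocket2 below 0.01 m or distance between ball3_center and pocket3 below 0.01 m) and ((x of ball4_center in the frame of board above 0.057 m and distance between ball4_center and board_channel below 0.085 m) or distance between ball4_center and pocket0 below 0.01 m or distance between ball4_center and pocket1 below 0.01 m or distance between ball4_center and pocket2 below 0.01 m or distance between ball4_center and pocket3 below 0.01 m) and ((x of ball5_center in the frame of board above 0.057 m and distance between ball5_center and board_channel below 0.085 m) or distance between ball5_center and pocket0 below 0.01 m or distance between ball5_center and pocket1 below 0.01 m or distance between ball5_center and pocket2 below 0.01 m or distance between ball5_center and pocket3 below 0.01 m) and ((x of ball6_center in the frame of board above 0.057 m and distance between ball6_center and board_channel below 0.085 m) or distance between ball6_center and pocket0 below 0.01 m or distance between ball6_center and pocket1 below 0.01 m or distance between ball6_center and pocket2 below 0.01 m or distance between ball6_center and pocket3 below 0.01 m) and angle between board's own z axis and vertical below 0.05 rad and height (world z) of board below 0.006 m and linear speed of board below 0.02 m/s); the robot touches nothing.
It fails at once if a ball leaves the board (distance between any of ball0_center, ball1_center, ball2_center, ball3_center, ball4_center, ball5_center, ball6_center and board_grip above 0.15 m).
It fails at once if the solder reel is shifted more than 3 cm (distance of solder_reel from where it was at the start of the episode above 0.03 m).
It fails at once if the screw jar is shifted more than 3 cm (distance of screw_jar from where it was at the start of the episode above 0.03 m).
It fails at once if the heat sink is shifted more than 3 cm (distance of heat_sink from where it was at the start of the episode above 0.03 m).
It also fails if it takes over 64 s, if anything falls off the work surface, if the arm or the gripper's body presses on something with over 40 N, if the wrist force passes 120 N, or if a joint passes its speed limit or range.

## Working session

There is one attempt and no reset: what is moved stays moved. The work goes in short steps, Python scripts to look and compute and a shell command to move; the robot and the scene stay as the last step left them, time stands still between calls to the robot, and variables do not carry over. Pictures are saved under pics/ and viewed, at most 10 in all, crops included, and the job is handed in when it is done.

```bash
ls; mkdir -p pics
cat > h.py <<'E'
import numpy as np,cv2
from plant import get_state,read_camera
from scipy.spatial.transform import Rotation as R
def cam(n):
    c=read_camera(n);c['f']=200/np.tan(np.radians(c['vfov']/2));c['R']=R.from_quat(c['orientation']).as_matrix();return c
def ray(c,u,v,z):
    d=c['R']@np.array([(u-c['cx'])/c['f'],(v-c['cy'])/c['f'],1]);o=np.array(c['origin']);return o+d*(z-o[2])/d[2]
def pts(c):
    v,u=np.mgrid[0:400,0:640];z=c['range_z'];P=np.stack([(u-c['cx'])/c['f']*z,(v-c['cy'])/c['f']*z,z],-1)
    return P@c['R'].T+np.array(c['origin'])
E
python3 - <<'E'
from h import *
s=get_state();print(s)
for n in ['top','side']:
    c=cam(n);cv2.imwrite(f'pics/{n}0.png',c['frame']);print(n,c['origin'],c['R'].round(3).tolist(),c['f'])
E
```

```text
pics
{'time': 0.0, 'qpos': array([-1.25902140e+00,  2.87212793e-01,  1.57818584e+00,  4.68699762e-05,
        1.27860329e+00, -1.50035198e-01]), 'dq': array([-0.00064435,  0.00073522, -0.00051397, -0.0006324 , -0.00037354,
        0.00165185]), 'joint_efforts': array([-6.30651939e-04, -4.05986059e+01, -2.92624587e+01, -1.20148347e-04,
        5.93804187e-03, -5.16480554e-06]), 'eef_pos': array([ 0.3005698 , -0.60364872,  0.22991098]), 'tcp_rot': array([ 9.73460507e-01,  2.28851897e-01, -7.49519327e-05, -1.20250570e-03]), 'contact_force': array([-0.54215883,  0.66921062,  0.24552383]), 'wrist_torque': array([-0.03727312,  0.00638305,  0.0052378 ]), 'finger_force': 0.0, 'opening': 0.9953344287382455}
top [ 0.35521853 -0.12200797  1.59542141] [[0.025, -0.987, 0.157], [-1.0, -0.024, 0.004], [-0.001, -0.157, -0.988]] 515.4256005984048
side [0.54678508 1.06841679 1.09020491] [[-1.0, 0.004, 0.03], [-0.021, 0.636, -0.771], [-0.022, -0.771, -0.636]] 440.4132191046322
```

```bash
python3 -m crank --help | head -40
```

```text
invalid input: not JSON, or not a number
```

View pics/top0.png

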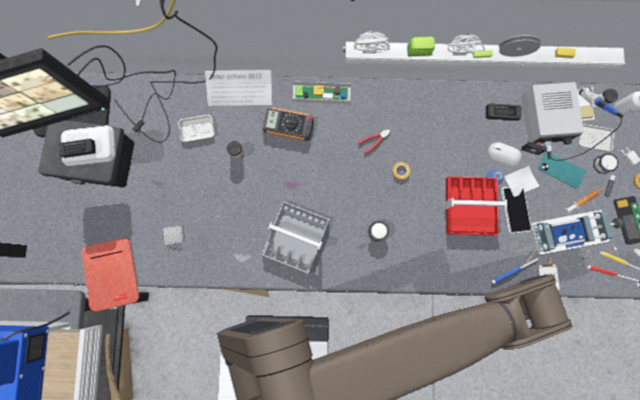

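View pics/side0.png

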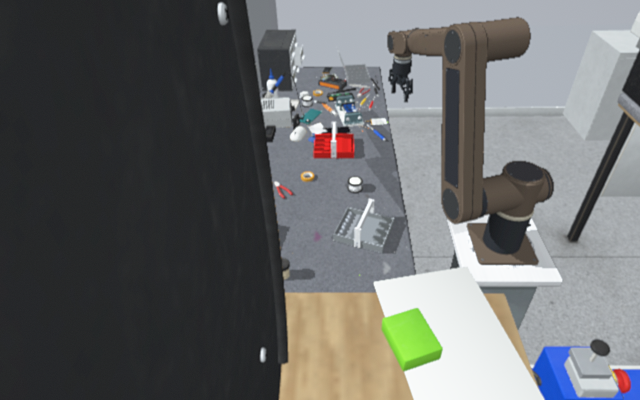

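```bash
python3 - <<'E'
from h import *
c=cam('top');im=c['frame'][185:285,225:400];cv2.imwrite('pics/crop0.png',cv2.resize(im,(700,400),interpolation=cv2.INTER_CUBIC))
P=pts(c)
for u,v in [(378,231),(235,150),(173,235),(297,236)]: print(u,v,P[v,u].round(3))
E
python3 -m crank '[[[0,0,-50],0,0],[[0,0,-100],0,0],[[0,0,-150],0,0],[[0,0,-200],0,0],[[0,0,-250],0,0],[[0,0,-300],0,0],[[0,0,-350],0,0],[[0,0,-400],0,0],[[0,0,-450],0,0],[[0,0,-500],0,0]]'
python3 -c "
from h import *;s=get_state();print(s['qpos'],R.from_quat(s['tcp_rot']).as_matrix().round(3))"
```

```text
378 231 [ 0.485 -0.305  0.044]
235 150 [0.722 0.135 0.057]
173 235 [0.46  0.32  0.012]
297 236 [ 0.461 -0.064  0.089]
time: 1.15
eef_pos: [0.3007, -0.6037, 0.7256]
tcp_rot: [0.973, 0.229, 0.0, 0.002]
contact_force: [1.3, -1.1, 2.4]
opening: 1.002
finger_force: 0.0
[-1.25890154e+00  4.86436512e-01  4.06543730e-01  3.31895999e-05
  2.24512979e+00 -1.49984274e-01] [[ 0.895  0.446  0.001]
 [ 0.446 -0.895 -0.003]
 [-0.     0.003 -1.   ]]
```

View pics/crop0.png

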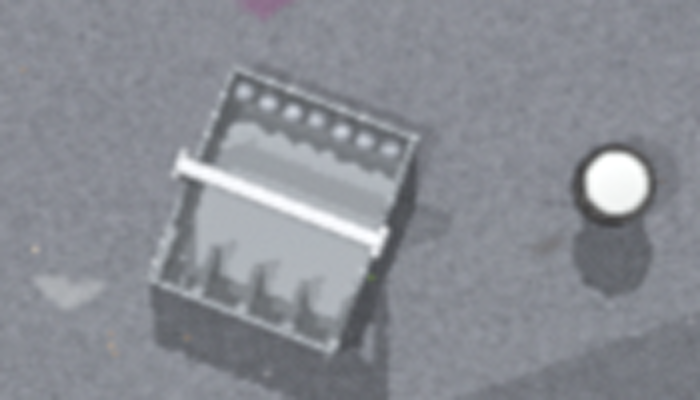

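The crop shows the board: the seven balls in a row in the far channel (crop 245,90 to 390,148), the bar from (180,163) to (382,240), and the pockets and fins on the near side. I'll check how the tool behaves at the edge of reach, since the moves offer no direct tilt.

```bash
python3 -m crank '[[[0,0,-50],0,0],[[0,0,-100],0,0],[[0,0,-150],0,0],[[0,0,-200],0,0],[[0,0,-250],0,0],[[0,0,-300],0,0],[[0,0,-300],0,0],[[0,0,-300],0,0]]'
python3 -c "
from h import *;s=get_state();print(s['qpos'],R.from_quat(s['tcp_rot']).as_matrix().round(3))"
```

```text
time: 1.95
eef_pos: [0.2571, -0.5165, 0.8277]
tcp_rot: [0.973, 0.229, 0.002, 0.01]
contact_force: [-0.6, -0.0, 0.4]
opening: 1.001
finger_force: 0.0
[-1.28615411  0.45340195  0.20994001  0.00512575  2.45761218 -0.17309341] [[ 0.895  0.445  0.009]
 [ 0.446 -0.895 -0.019]
 [-0.     0.021 -1.   ]]
```

```bash
python3 -m crank '[[[380,-310,500],47,0],[[380,-310,500],47,0],[[380,-310,500],47,0],[[380,-310,500],47,0],[[380,-310,500],47,0],[[380,-310,500],47,0],[[380,-310,500],47,0],[[380,-310,500],47,0],[[380,-310,500],47,0],[[380,-310,500],47,0]]'
python3 -m crank '[[[0,0,0],0,0]]'
```

```text
time: 2.95
eef_pos: [0.3956, -0.2269, 0.4926]
tcp_rot: [0.984, -0.178, 0.007, 0.008]
contact_force: [0.4, -0.0, -0.3]
opening: 1.001
finger_force: 0.0
time: 3.05
eef_pos: [0.3951, -0.2243, 0.4861]
tcp_rot: [0.984, -0.176, 0.001, 0.004]
contact_force: [0.1, -0.7, -0.7]
opening: 1.002
finger_force: 0.0
```

```bash
python3 -m crank '[[[0,-175,180],0,0],[[0,-175,180],0,0],[[0,-175,180],0,0],[[0,-175,180],0,0],[[0,-175,180],0,0],[[0,-175,180],0,0],[[0,-175,180],0,0]]'
python3 - <<'E'
from h import *
s=get_state();print(s['eef_pos'],R.from_quat(s['tcp_rot']).as_matrix().round(3).tolist(),s['qpos'])
c=cam('wrist');cv2.imwrite('pics/w0.png',c['frame']);print(c['origin'],c['R'].round(3).tolist(),c['f'],c['range_z'].min())
E
```

```text
time: 3.75
eef_pos: [0.459, -0.0676, 0.3117]
tcp_rot: [0.984, -0.178, 0.006, 0.008]
contact_force: [0.9, -0.2, 0.7]
opening: 1.003
finger_force: 0.0
[ 0.45895991 -0.06761652  0.31166752] [[0.937, -0.35, 0.01], [-0.35, -0.937, -0.018], [0.015, 0.013, -1.0]] [-0.35819778 -0.25771579  1.9817659  -0.01350712  1.40231948  1.5719689 ]
[ 0.52477091 -0.08914072  0.45453866] [[-0.351, -0.902, -0.253], [-0.936, 0.341, 0.081], [0.013, 0.265, -0.964]] 343.4917444577029 0.0
```

View pics/w0.png

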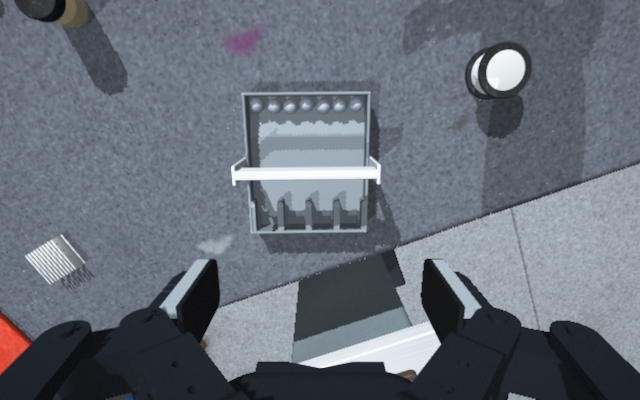

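Run:
```python
from h import *
c=cam('wrist');P=pts(c);v,u=np.mgrid[0:400,0:640]
roi=(u>215)&(u<395)&(v>80)&(v<250)&(c['range_z']>0)
z=P[...,2]
for lo,hi in [(.028,.039),(.082,.097)]:
    m=roi&(z>lo)&(z<hi);q=P[m];print(m.sum(),np.median(q[:,2]),[np.round(x,4) for x in cv2.minAreaRect((q[:,:2]*1000).astype(np.float32))])
    a=np.radians(-20.5);B=np.stack([q[:,0]*np.cos(a)+q[:,1]*np.sin(a),-q[:,0]*np.sin(a)+q[:,1]*np.cos(a)],1)
    print(np.percentile(B,[1,50,99],axis=0).round(4))
# depth profile across channel-side side walls rows
for row in [115,140,215]:
    print(row,'L',(z[row,238:262]*1000).astype(int),'R',(z[row,355:380]*1000).astype(int))
# corners wall top by ray
for uv in [(243,93),(370,93),(369,234),(249,234)]: print(uv,ray(c,*uv,.034).round(4))
for uv in [(233,174),(381,174)]: print(uv,ray(c,*uv,.092).round(4))
```

```text
2584 0.03301583168144093 [array([462.3274, -55.0063]), array([157.8527, 176.1429]), np.float64(69.9885)]
[[0.365  0.0354]
 [0.4049 0.1112]
 [0.5398 0.1871]]
1612 0.09093386797986838 [array([462.7565, -54.2626]), array([159.9928,  21.9564]), np.float64(69.9883)]
[[0.4435 0.0324]
 [0.4533 0.111 ]
 [0.4618 0.1899]]
115 L [ 0 -1  0 -3 33 32 32 31 22 18 11  7  7  6  7  6  7  7  7  7  7  7  8  7] R [ 8  7  7  7  6  8  6  7 12 21 30 32 34 32  0  0  0 -1  0  0 -1  0  0  0
  0]
140 L [ 0  0 -1  0  0  0 33 33 32 29 21 15 13 14 12 14 13 15 13 13 14 14 15 13] R [13 12 13 13 12 12 13 12 18 25 30 32 34 -1 -1  0  0  0  0 -1 -1 -1  0  0
  0]
215 L [-1 -1  0  0 -1  0 -1  0 -2 -1  0 33 34 31 31 32 33 27 21 12 12  9  5  5] R [ 5  9 13 14 25 32 33 33 34 33 31  0  0  0  0  0 -1 -1  0  0  0 -1  0 -1
 -2]
(243, 93) [ 0.5709 -0.0171  0.034 ]
(370, 93) [ 0.5187 -0.1564  0.034 ]
(369, 234) [ 0.352  -0.0995  0.034 ]
(249, 234) [0.4078 0.0468 0.034 ]
(233, 174) [0.4926 0.0165 0.092 ]
(381, 174) [ 0.4363 -0.132   0.092 ]
```

The wrist view shows the board seen from above: walls at u 243–371, balls along v≈105, the bar at v≈174 and the fins near v≈210. Since the tool only turns about its vertical axis, I'll tilt the board by gripping its side wall near the +x corner, where it can pivot between the pads, and lifting that end.

```bash
python3 -m crank '[[[35,-47,0],-0.5,130],[[70,-95,0],-0.5,130],[[70,-95,50],-0.5,130],[[70,-95,100],-0.5,130],[[70,-95,150],-0.5,130],[[70,-95,200],-0.5,130],[[70,-95,250],-0.5,130],[[70,-95,250],-0.5,130],[[70,-95,250],-0.5,130]]' 40
python3 - <<'E'
from h import *
s=get_state();print(s['eef_pos'],R.from_quat(s['tcp_rot']).as_matrix().round(3).tolist(),s['opening'])
p=s['eef_pos'];a=np.radians(-20);d=p[:2]-[.4625,-.0546];print('board xy',R.from_euler('z',20,degrees=True).apply([*d,0])*1000)
c=cam('wrist');cv2.imwrite('pics/w1.png',c['frame'])
E
```

```text
time: 4.75
eef_pos: [0.56, -0.0082, 0.0612]
tcp_rot: [0.985, -0.175, 0.006, 0.007]
contact_force: [0.1, 0.2, 0.2]
opening: 0.487
finger_force: 0.0
[ 0.56003515 -0.00822592  0.06116524] [[0.939, -0.344, 0.009], [-0.344, -0.939, -0.017], [0.014, 0.013, -1.0]] 0.4873133124330129
board xy [75.79219367 76.93636823  0.        ]
```

View pics/w1.png

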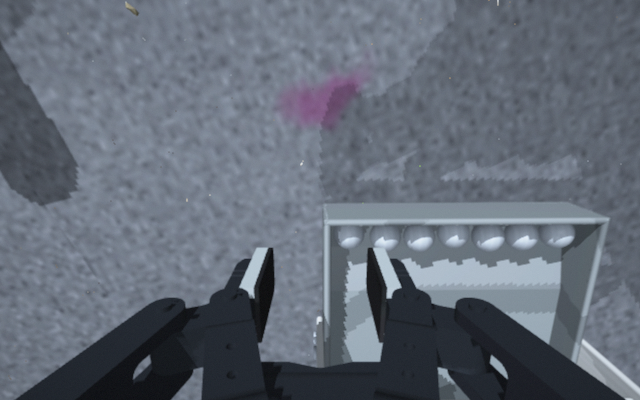

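```bash
python3 -m crank '[[[0,-1,20],0,130],[[0,-1,34],0,130],[[0,-1,34],0,255],[[0,-1,34],0,255],[[0,-1,34],0,255],[[0,-1,34],0,255],[[0,-1,34],0,255],[[0,-1,34],0,255]]' 40
python3 - <<'E'
from h import *
s=get_state();print(s['eef_pos'],s['opening']*85,s['finger_force'],s['contact_force'])
E
```

```text
time: 5.6
eef_pos: [0.5655, -0.0083, 0.0339]
tcp_rot: [0.985, -0.174, 0.012, 0.008]
contact_force: [-2.8, -2.3, 18.0]
opening: -0.001
finger_force: 8.6
[ 0.56551896 -0.0083439   0.03386736] -0.048754738659654205 8.615214967285283 [-2.76061755 -2.34366547 17.99222258]
```

Run:
```python
from h import *
c=cam('wrist');cv2.imwrite('pics/w2.png',c['frame'])
```

```text
(no output)
```

View pics/w2.png

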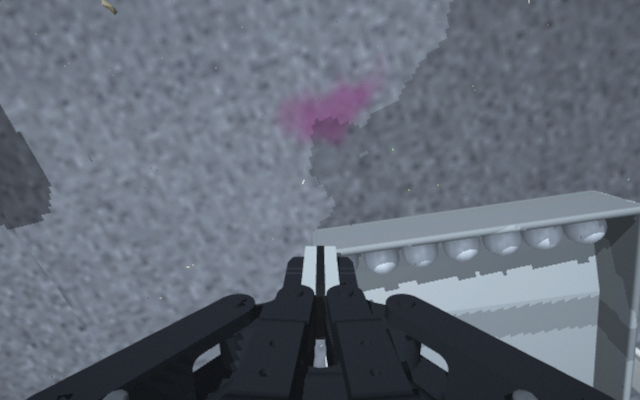

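The fingers shut on top of the wall rim (post visible at 320,350; corner at about 320,235) and turned the board a little. I'll back off, open and re-measure.

```bash
python3 -m crank '[[[0,0,-40],0,255],[[-30,40,-80],0,130],[[-60,80,-130],0,130],[[-60,80,-130],0,130],[[-60,80,-130],0,130]]' 40
python3 - <<'E'
from h import *
s=get_state();print(s['eef_pos'],R.from_quat(s['tcp_rot']).as_matrix().round(3).tolist())
c=cam('wrist');cv2.imwrite('pics/w3.png',c['frame']);P=pts(c);z=P[...,2]
v,u=np.mgrid[0:400,0:640]
m=((z>.028)&(z<.038)&(c['range_z']>0)&(np.hypot(P[...,0]-.4625,P[...,1]+.0546)<.14)&(v<260)).astype(np.uint8)
q=P[m>0];r=cv2.minAreaRect((q[:,:2]*1000).astype(np.float32));print(r,len(q))
a=np.radians(r[2]-90);X=np.array([np.cos(a),np.sin(a)]);Y=np.array([-X[1],X[0]])
d=(q[:,:2]*1000-r[0]);B=np.stack([d@X,d@Y],1)
for lo,hi in [(20,35),(60,75)]:
    k=(B[:,0]>lo)&(B[:,0]<hi);print(lo,np.percentile(B[k,1],[1,99]), np.percentile(B[k&(B[:,1]>50),1],[2,98]),np.percentile(B[k&(B[:,1]<-50),1],[2,98]),np.median(q[k,2]))
E
```

```text
time: 6.15
eef_pos: [0.4766, -0.0611, 0.1629]
tcp_rot: [0.984, -0.175, 0.012, 0.009]
contact_force: [0.6, -0.0, -0.2]
opening: 0.492
finger_force: 0.0
[ 0.47660649 -0.06109913  0.16293473] [[0.938, -0.345, 0.02], [-0.344, -0.939, -0.021], [0.026, 0.013, -1.0]]
((487.07086181640625, -65.18645477294922), (159.10794067382812, 150.6619110107422), 75.30948638916016) 3190
20 [-74.3296858   77.34131356] [73.30053499 77.34131356] [-74.33441707 -70.09882673] 0.032842274110348846
60 [-71.6081034   78.06835403] [50.7996607  78.73680393] [-71.79503045 -50.78956857] 0.03300360304661465
```

View pics/w3.png

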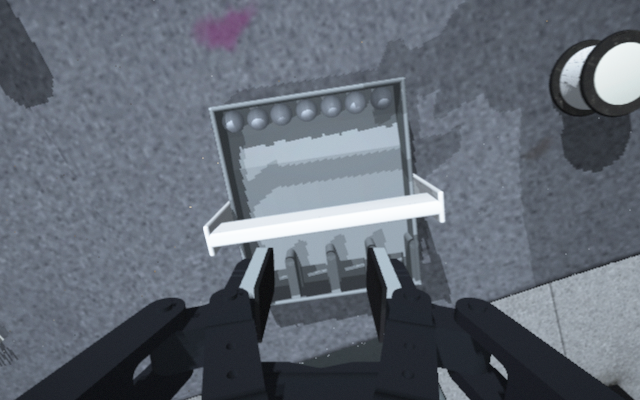

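The view shows the board turned about 7° (front corners at 210,107 and 404,78). All seven balls are still in the channel, with a gap on the right-hand side. I'll use that right corner, going deeper and settling before closing.

```bash
cat >> h.py <<'E'
def board(c,ctr=(.4625,-.0546)):
    P=pts(c);z=P[...,2];m=(z>.028)&(z<.038)&(c['range_z']>0)&(np.hypot(P[...,0]-ctr[0],P[...,1]-ctr[1])<.135)
    q=P[m];r=cv2.minAreaRect((q[:,:2]*1000).astype(np.float32));a=r[2]
    while a>35:a-=90
    while a<-55:a+=90
    return np.array(r[0])/1000,a,r
def delta(ctr,a,bx,by,z,da=0):
    s=get_state();T=R.from_quat(s['tcp_rot']);M=R.from_euler('z',a,degrees=True)
    t=np.array([*ctr,0])+M.apply([bx,by,0]);t[2]=z
    X=T.as_matrix()[:,0];yaw=np.degrees(np.arctan2(X[1],X[0]))
    print('tool shift mm',T.inv().apply((t-s['eef_pos'])*1000).round(1),'yaw',round(-(a+da-yaw),1),'tcp',s['eef_pos'].round(4),'toolz',T.as_matrix()[:,2].round(3))
E
python3 - <<'E'
from h import *
c=cam('wrist');ctr,a,r=board(c);print(ctr,a,r[1])
X=ray(c,210,107,.034);Y=ray(c,404,78,.034);print(np.linalg.norm(X-Y),np.degrees(np.arctan2(*(X-Y)[1::-1])))
delta(ctr,a,.078,-.078,.055)
E
```

```text
[ 0.47106866 -0.06117278] -11.764785766601562 (158.86866760253906, 176.59910583496094)
0.14706483073559232 77.93270245203391
tool shift mm [ 82.5  67.8 106.1] yaw -8.3 tcp [ 0.4759 -0.0595  0.1587] toolz [ 0.014 -0.018 -1.   ]
```

```bash
python3 -m crank '[[[40,34,0],-8.3,130],[[82.5,68,0],-8.3,130],[[82.5,68,40],-8.3,130],[[82.5,68,80],-8.3,130],[[82.5,68,110],-8.3,130],[[82.5,68,135],-8.3,130],[[82.5,68,135],-8.3,130],[[82.5,68,135],-8.3,130]]' 30
python3 - <<'E'
from h import *
delta((.47107,-.06117),-11.8,.078,-.078,.0255)
print(get_state()['contact_force'])
c=cam('wrist');cv2.imwrite('pics/w4.png',c['frame'])
E
```

```text
time: 7.05
eef_pos: [0.5294, -0.1515, 0.0212]
tcp_rot: [0.995, -0.102, 0.003, 0.006]
contact_force: [-1.6, 2.5, 1.9]
opening: 0.492
finger_force: 2.3
tool shift mm [ 2.5  1.5 -4.3] yaw 0.1 tcp [ 0.5294 -0.1515  0.0212] toolz [ 0.004 -0.013 -1.   ]
[-1.60822786  2.50674893  1.93824663]
```

View pics/w4.png

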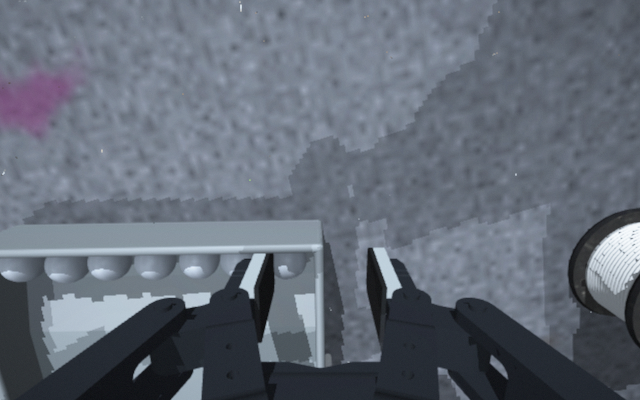

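The corner ball (290,265) sits between the inner finger and the wall (u≈320), and the tool is a few mm low. I'll raise it above the ball tops, then close gently.

```bash
python3 -m crank '[[[3,1,-6],0,130],[[3,1,-6],0,130],[[3,1,-6],0,180],[[3,1,-6],0,180],[[3,1,-6],0,215],[[3,1,-6],0,215]]' 30
python3 -m crank '[[[0,0,0],0,235],[[0,0,0],0,235],[[0,0,0],0,255],[[0,0,0],0,255],[[0,0,0],0,255]]' 30
```

```text
time: 7.7
eef_pos: [0.5332, -0.1549, 0.0296]
tcp_rot: [0.995, -0.103, 0.006, 0.008]
contact_force: [-0.1, 0.4, 0.3]
opening: 0.156
finger_force: 0.5
time: 8.2
eef_pos: [0.5327, -0.1544, 0.0294]
tcp_rot: [0.995, -0.102, 0.005, 0.008]
contact_force: [-1.3, 4.1, 4.5]
opening: 0.03
finger_force: 31.0
```

```bash
python3 -m crank '[[[-1,0,-4],0,255],[[-1,0,-7],0,255],[[-2,0,-11],0,255],[[-3,0,-14],0,255],[[-3,0,-14],0,255]]' 30
python3 - <<'E'
from h import *
c=cam('side');cv2.imwrite('pics/s1.png',cv2.resize(c['frame'][160:280,280:440],(800,600),interpolation=cv2.INTER_CUBIC))
E
```

```text
time: 8.7
eef_pos: [0.5296, -0.1541, 0.0435]
tcp_rot: [0.995, -0.102, 0.005, 0.008]
contact_force: [-0.4, 1.1, -3.1]
opening: 0.032
finger_force: 30.4
```

View pics/s1.png

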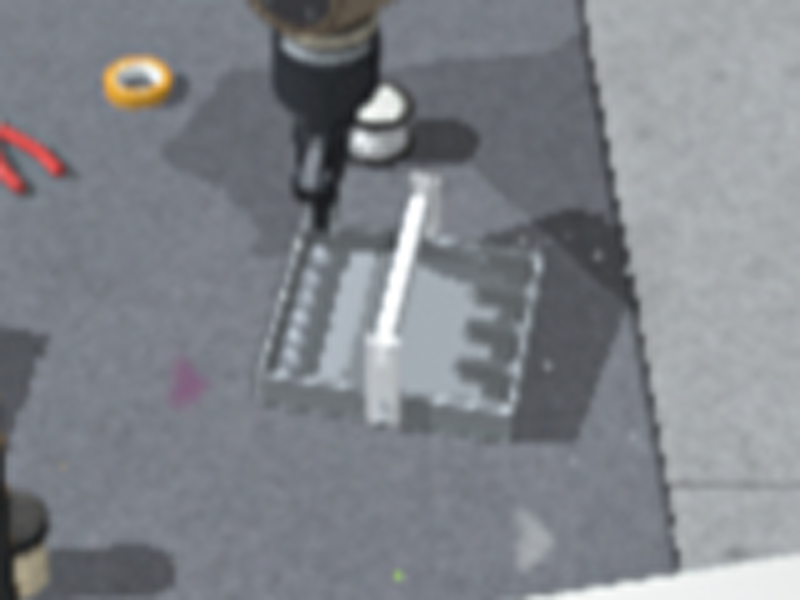

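The side view shows the gripper holding the far corner (crop 320,230), the +x end slightly lifted and the balls still lined up in the channel (around 290–320, 250–370). I'll get the tilt numerically from here.

```bash
cat >> h.py <<'E'
def tilt(c,ctr,a,shift=0):
    P=pts(c).reshape(-1,3);ok=c['range_z'].ravel()>0
    B=R.from_euler('z',-a,degrees=True).apply(P-np.array([*ctr,0]))
    m=ok&(abs(B[:,1])<.055)&(abs(B[:,0]-shift)<.042)&(B[:,2]>.004)&(B[:,2]<.12);q=B[m];k=np.ones(len(q),bool)
    best=0
    rng=np.random.default_rng(0)
    for _ in range(300):
        t=q[rng.choice(len(q),3,False)]
        try:p=np.linalg.solve(np.c_[t[:,:2],np.ones(3)],t[:,2])
        except Exception:continue
        if np.hypot(p[0],p[1])>.9: continue
        i=abs(q[:,:2]@p[:2]+p[2]-q[:,2])<.003
        if i.sum()>best:best=i.sum();k=i
    p=np.linalg.lstsq(np.c_[q[k,:2],np.ones(k.sum())],q[k,2],rcond=None)[0]
    print('pitch(+x up)',np.degrees(np.arctan(p[0])).round(1),'roll(+y up)',np.degrees(np.arctan(p[1])).round(1),'z0',p[2].round(4),k.sum(),len(q))
E
python3 - <<'E'
from h import *
for n in ['top','side','wrist']: tilt(cam(n),(.47107,-.06117),-11.8)
E
```

```text
pitch(+x up) -1.5 roll(+y up) -9.2 z0 0.024 97 212
pitch(+x up) 0.9 roll(+y up) -4.5 z0 0.0192 299 502
pitch(+x up) -0.2 roll(+y up) -5.2 z0 0.0197 4094 4094
```

The board rolled about its +y edge instead of pitching, because the corner grip suits the wrong axis. I'll set it down and grip the middle of the +x end wall, where the lift is symmetric.

```bash
python3 -m crank '[[[1,0,6],0,255],[[3,0,12],0,255],[[3,0,14],0,255],[[3,0,14],0,130],[[3,0,14],0,130],[[3,0,14],0,130],[[3,0,-30],0,130],[[3,0,-70],-8,130],[[3,0,-100],-16,130],[[3,0,-100],-24,130]]' 30
python3 -m crank '[[[-30,-70,0],-70,130],[[-30,-70,0],-70,130],[[-30,-70,0],-70,130],[[-30,-70,0],-70,130],[[-30,-70,0],-70,130],[[-30,-70,0],-70,130],[[-30,-70,0],-70,130],[[-30,-70,0],-70,130],[[-30,-70,0],-70,130],[[-30,-70,0],-70,130]]'
python3 - <<'E'
from h import *
s=get_state();print(s['qpos'])
for n in ['wrist','top']:
    c=cam(n);ctr,a,r=board(c,(.47107,-.06117));print(n,ctr,a,r[1])
c=cam('wrist');cv2.imwrite('pics/w5.png',c['frame'])
E
```

```text
time: 9.9
eef_pos: [0.5352, -0.1543, 0.1494]
tcp_rot: [0.994, 0.11, 0.008, 0.012]
contact_force: [-0.6, 0.7, 0.6]
opening: 0.49
finger_force: 0.0
time: 10.9
eef_pos: [0.4876, -0.0908, 0.1418]
tcp_rot: [0.754, 0.657, -0.002, 0.009]
contact_force: [0.5, 0.3, -0.1]
opening: 0.488
finger_force: 0.0
[-0.38272868 -0.02287504  2.09273556 -0.01380968  1.05769065 -0.23849802]
wrist [ 0.4757937  -0.06795713] -10.992012023925781 (153.90013122558594, 176.12815856933594)
top [ 0.44084796 -0.13655951] -22.992996215820312 (27.06448745727539, 139.31951904296875)
```

```bash
python3 -c "
from h import *
delta((.4758,-.0680),-11,.086,0,.0275,90)"
```

```text
tool shift mm [ 18.   70.  114.7] yaw 3.2 tcp [ 0.4875 -0.0908  0.1418] toolz [ 0.008 -0.016 -1.   ]
```

```bash
python3 -m crank '[[[9,35,0],3.2,130],[[18,70,0],3.2,130],[[18,70,0],3.2,130],[[18,70,40],3.2,130],[[18,70,80],3.2,130],[[18,70,100],3.2,130],[[18,70,114],3.2,130],[[18,70,114],3.2,130],[[18,70,114],3.2,130]]' 25
python3 -c "
from h import *
delta((.4758,-.0680),-11,.086,0,.0275,90)
print(get_state()['finger_force'])
c=cam('wrist');ctr,a,r=board(c,(.4758,-.068));print(ctr,a,r[1])"
```

```text
time: 11.95
eef_pos: [0.5607, -0.0846, 0.0291]
tcp_rot: [0.771, 0.636, -0.002, 0.009]
contact_force: [-0.3, -0.2, 0.6]
opening: 0.488
finger_force: 0.0
tool shift mm [ 0.1 -0.6  1.6] yaw 0.0 tcp [ 0.5607 -0.0846  0.0291] toolz [ 0.009 -0.017 -1.   ]
0.0
[ 0.49994046 -0.07163386] -15.367713928222656 (158.49826049804688, 189.02215576171875)
```

```bash
python3 -m crank '[[[0,0,1.5],0,180],[[0,0,1.5],0,215],[[0,0,1.5],0,215],[[0,0,1.5],0,235],[[0,0,1.5],0,235],[[0,0,1.5],0,255],[[0,0,1.5],0,255],[[0,0,1.5],0,255]]' 25
```

```text
time: 12.8
eef_pos: [0.5602, -0.0843, 0.0269]
tcp_rot: [0.771, 0.636, -0.002, 0.009]
contact_force: [-2.0, 0.9, 2.7]
opening: 0.033
finger_force: 26.5
```

```bash
python3 -m crank '[[[0,-1,-4],0,255],[[0,-1,-8],0,255],[[0,-2,-12],0,255],[[0,-3,-15],0,255],[[0,-3,-15],0,255]]' 25
python3 - <<'E'
from h import *
for n in ['side','wrist']: tilt(cam(n),(.4758,-.068),-11)
E
```

```text
time: 13.3
eef_pos: [0.557, -0.0834, 0.0419]
tcp_rot: [0.771, 0.636, -0.002, 0.009]
contact_force: [-0.3, 0.0, -3.3]
opening: 0.033
finger_force: 27.0
pitch(+x up) 4.3 roll(+y up) -0.4 z0 0.0204 313 466
pitch(+x up) 4.6 roll(+y up) -0.0 z0 0.0207 28949 48689
```

```bash
python3 -m crank '[[[0,-1,-5],0,255],[[0,-2,-9],0,255],[[0,-4,-13],0,255],[[0,-5,-17],0,255],[[0,-7,-21],0,255],[[0,-9,-25],0,255],[[0,-10,-29],0,255]]' 25
python3 - <<'E'
from h import *
tilt(cam('wrist'),(.4758,-.068),-11,-.004)
E
```

```text
time: 14.1
eef_pos: [0.5468, -0.081, 0.0708]
tcp_rot: [0.771, 0.636, -0.002, 0.009]
contact_force: [-0.1, 0.0, -4.2]
opening: 0.038
finger_force: 39.6
pitch(+x up) 14.3 roll(+y up) -0.1 z0 0.037 23690 41958
```

```bash
python3 -m crank '[[[0,-2,-4],0,255],[[0,-4,-8],0,255],[[0,-7,-12],0,255],[[0,-9,-16],0,255],[[0,-11,-20],0,255],[[0,-14,-24],0,255],[[0,-16,-28],0,255],[[0,-19,-33],0,255],[[0,-19,-33],0,255],[[0,-19,-33],0,255]]' 25
python3 - <<'E'
from h import *
c=cam('wrist');tilt(c,(.4758,-.068),-11,-.008);cv2.imwrite('pics/w6.png',c['frame'])
c=cam('top');cv2.imwrite('pics/t6.png',c['frame'])
E
```

```text
time: 15.15
eef_pos: [0.5285, -0.0771, 0.1037]
tcp_rot: [0.771, 0.636, -0.002, 0.009]
contact_force: [0.4, 0.1, -4.0]
opening: 0.03
finger_force: 53.6
pitch(+x up) 25.5 roll(+y up) 0.0 z0 0.059 19773 31683
```

```bash
cat >> h.py <<'E'
def bmap(cams,O,a,pitch,show=True):
    """O: world position of board origin; grid of max heights (mm) in board frame"""
    M=R.from_euler('z',a,degrees=True)*R.from_euler('y',-pitch,degrees=True)
    Q=[]
    for c in cams:
        P=pts(c).reshape(-1,3)[c['range_z'].ravel()>0];Q.append(M.inv().apply(P-O)*1000)
    Q=np.vstack(Q);Q=Q[(abs(Q[:,0])<88)&(abs(Q[:,1])<80)&(Q[:,2]<45)&(Q[:,2]>0)]
    if show:
        print('rows x +84..-84, cols y +72..-72')
        for x in range(84,-90,-7):
            print('%4d'%x,' '.join('%3s'%(int(np.percentile(k,80)) if len(k:=Q[(abs(Q[:,0]-x)<3.5)&(abs(Q[:,1]-y)<4),2])>2 else '.') for y in range(76,-80,-8)))
    return Q
def origin_from_grip(a,pitch,bx,by,bz):
    M=R.from_euler('z',a,degrees=True)*R.from_euler('y',-pitch,degrees=True)
    return get_state()['eef_pos']-M.apply(np.array([bx,by,bz])/1000)
E
python3 -m crank '[[[0,0,0],0,255],[[0,0,0],0,255],[[0,0,0],0,255]]' 25
python3 - <<'E'
from h import *
O=origin_from_grip(-11,25.5,86,0,28);print(O)
bmap([cam('wrist')],O,-11,25.5)
E
```

```text
time: 15.55
eef_pos: [0.5284, -0.0771, 0.1034]
tcp_rot: [0.771, 0.636, -0.002, 0.009]
contact_force: [1.5, -0.3, -3.8]
opening: 0.038
finger_force: 53.5
[ 0.46401146 -0.06455269  0.04110028]
rows x +84..-84, cols y +72..-72
  84  33  33  33  33  33  33  33  33  41  42  33  33  33  33  33  33  33   .   .   .
  77  33  32   .   .   .   .   .   .  42  43   .   .   .   .   .   .   .   .   .  12
  70  33   7   7   7   7   7   7   7   7   7   7   .   .   .   .   .   .   7   7  11
  63  32   7   7   7   7   7   7   7   7   7   7   7   .   .   .   .   .   .   .   .
  56  32   8   8   8   8   8   8   8   8   8   8   8   9   .   .   .   .   .   .   .
  49  32  10  10  10  10  10  10   9   9   9  10  10  10  10  10   .   .   .   .   .
  42  32  11  11  11  11  11  11  11  11  11  11  11  11  11  11  11   .   .   .   .
  35  32  12  12  12  12  12  12  12  12  12  12  12  12  12  12  12   .   .   .   .
  28  31  12  12  12  12  12  12  12  12  12  12  12  12  12  12   .   .   .   .   .
  21  31  11  11  11  11  11  11  11  11  11  12  11  11  11  11  11   .   .   .   .
  14  36  11  11  11  11  
[... 548 characters left out ...]
  10  10  10  10  18
 -35  30  10  10  10  10  23  27  24  26  25  26  27  24  26  18  10  10  10  11  26
 -42  30  26  10  10  10  27  27  24  27  28  27  27  26  27  28  10  10  10  25  28
 -49  29  29  10  19  19  29  29   .   .  29  29   .   .   .  29  10  10  10  24  29
 -56   .   9  17  23  22  20   .   .  10  23   .   .   .   .  23   9   9   9  20   .
 -63   .   9  12   9   9  19   .   .   9  18   .   .   .   9  18   .  13  12  16   .
 -70   .  12  15   .   .   .   .   .   .  13   .   .   .   9  13   .  16  15  12   .
 -77   .   9   1   .   .   .   .   1   1   9   .   .   1   8  10   .   .   .   9   .
 -84   .   6   .   .   .   .   .   5   5   5   .   .   5   5   .   .   .   .   .   .
```

Run:
```python
from h import *
p=27;O=origin_from_grip(-11,p,86,0,28)
for n,s in [('wrist',3),('top',5)]:
    Q=bmap([cam(n)],O,-11,p,False);print(n,' '*3,' '.join('%3d'%y for y in range(72,-76,-s)))
    for x in range(-24,-88,-5):
        print('%4d'%x,' '.join('%3s'%(int(np.median(k)) if len(k:=Q[(abs(Q[:,0]-x)<2.5)&(abs(Q[:,1]-y)<s/2),2])>0 else '.') for y in range(72,-76,-s)))
```

```text
wrist      72  69  66  63  60  57  54  51  48  45  42  39  36  33  30  27  24  21  18  15  12   9   6   3   0  -3  -6  -9 -12 -15 -18 -21 -24 -27 -30 -33 -36 -39 -42 -45 -48 -51 -54 -57 -60 -63 -66 -69 -72 -75
 -24  32  13  13  13  13  13  13  13  13  13  13  13  13  13  13  13  13  13  13  13  13  13  13  13  13  13  13  13  13  13  13  13  13  13  13  13  13  13  13  13  13  13  13  13  13  13  13  13   .   .
 -29  32  13  13  13  13  13  13  13  13  13  13  13  13  21  22  23  22  14  13  13  20  21  19  13  13  21  22  23  22  13  13  13  22  21  19  13  13  13  13  13  13  13  13  13  13  13  13  13  15  14
 -34  32  13  13  13  13  13  13  13  13  13  13  13  22  26  29  30  29  24  21  23  26  27  25  22  21  25  29  29  28  25  22  22  27  28  26  20  13  13  13  13  13  13  13  13  13  13  13  13  22  32
 -39  32  13  13  13  13  13  13  13  13  13  13  13  13  27  30  30  30  26  24  28  30  30  30  26  19  27  30  30  30  28  25  27  30  30  30  26  13  13  13  13  13  13  13  13  13  13  13  13  23  33
 -44  31  23  13  13  13  13  13  13  13  13  13  23  25  29  28  29  
[... 2827 characters left out ...]
  .   .   .   .   .  13  12  13  15  10  23  32  26  12  12  16  16  22  35
 -64   .   .   .   .   .   .   .   .   .   .   .   .   .   .   .   .   .   .   .   7   6  21  37  13  13  19  11  13   .  34
 -69   .   .   .   .   .   .   .   .   .   .   .   .   .   .   .  13   6   2   7   6   9  33  33   9  14  17  23  13  14  32
 -74   .   .   .   .   .   .   .   .   .   .   .   .   .   .   .   .   9   7   4   7   5  25  34   .  17  19  21   7  23  36
 -79   .   .   .   .   .   .   .   .   .   .   .   .   .   .   .  22  15   4  31   6  20  29  29  15  24  20  17  21  20  34
 -84   .   .   .   .   .   .   .   .   .   .   .   .   .   .   .  33  22  19  17  19  15  32  30  20  23  30  29  18  25  32
```

The height map shows the channel empty and pockets 0 and 3 filled. Four balls form a bridge across the fin noses at x≈-38, leaving pockets 1 and 2 empty. I'll give the board a small sideways shake to break the bridge.

```bash
python3 -m crank '[[[6,0,0],0,255],[[-6,0,0],0,255],[[6,0,0],0,255],[[-6,0,0],0,255],[[8,0,0],0,255],[[-4,0,0],0,255],[[0,0,0],0,255],[[0,0,0],0,255],[[0,0,0],0,255]]' 25
cat >> h.py <<'E'
def lanes(a=-11,p=27,by=0,rng=(-24,-88)):
    O=origin_from_grip(a,p,86,by,28);Q=bmap([cam('wrist')],O,a,p,False);print('   ',' '.join('%3d'%y for y in range(72,-76,-4)))
    for x in range(rng[0],rng[1],-6):
        print('%4d'%x,' '.join('%3s'%(int(np.median(k)) if len(k:=Q[(abs(Q[:,0]-x)<3)&(abs(Q[:,1]-y)<2),2])>0 else '.') for y in range(72,-76,-4)))
E
python3 -c "
from h import *
tilt(cam('wrist'),(.4758,-.068),-11,-.01);lanes()"
```

```text
time: 16.6
eef_pos: [0.528, -0.0769, 0.1033]
tcp_rot: [0.771, 0.636, -0.002, 0.009]
contact_force: [-0.4, -0.8, -4.4]
opening: 0.04
finger_force: 52.9
pitch(+x up) 25.6 roll(+y up) 0.0 z0 0.059 19735 31210
     72  68  64  60  56  52  48  44  40  36  32  28  24  20  16  12   8   4   0  -4  -8 -12 -16 -20 -24 -28 -32 -36 -40 -44 -48 -52 -56 -60 -64 -68 -72
 -24  32  13  13  13  13  13  13  13  13  13  13  13  13  13  13  13  13  13  13  13  13  13  13  13  13  13  13  13  13  13  13  13  13  13  13  13  13
 -30  33  13  13  13  13  13  13  13  13  13  13  13  13  13  13  13  13  13  20  23  24  23  13  13  21  20  13  13  13  13  13  13  13  13  13  13  16
 -36  33  13  13  13  13  13  13  13  13  13  13  13  13  13  13  13  13  13  22  29  30  29  22  24  27  27  23  13  13  13  13  13  13  13  13  13  22
 -42  32  20  13  13  13  13  13  13  13  23  20  13  13  13  13  13  13  13  23  28  30  29  25  28  30  30  29  27  18  13  13  13  13  13  13  17  24
 -48  33  24  13  13  13  13  20  13  20  32  25  13  13  13  13  20  13  21  33  32   .   .   .  27   .   .  29  33  33  13  13  
[... 240 characters left out ...]
   .  13  17   .   .   .   .   .   .  12   .  23   .   .   .  13  13  13  13  13  18   .
 -66   .   .  13  15  14   .   .   .  18   .   .  14  15  15  11   .   .   .   .   .   .   .   .   .   .   .  18   .   .   .   .  16  16  16  15  15  13
 -72   .   .  13  16  19   .   .   .   .   .   .  19  17  19   .   .   .   .   .   .   .   .   .   .   .   .  13   .   .   .   .   .   .  19  18  13   .
 -78   .   .   5   5   .   .   .   .   .   .   .   .   5   .   .   .   .   .   .   .   .   .   5   5   5   5  10   .   .   .   .   .   .   .   .  13  14
 -84   .   .   7   6   .   .   .   .   .   .   .   .   .   .   .   .   .   .   .   .   .   .   .   8   7   8   8   .   .   .   .   .   .   .   .   .   .
```

Lane 2 has cleared. Two balls are still wedged at the mouth of lane 1, so I'll shake it again a little harder.

```bash
python3 -m crank '[[[9,0,0],0,255],[[-7,0,0],0,255],[[9,0,0],0,255],[[-7,0,0],0,255],[[9,0,0],0,255],[[-7,0,0],0,255],[[0,0,0],0,255],[[0,0,0],0,255],[[0,0,0],0,255]]' 25
python3 -c "
from h import *
tilt(cam('wrist'),(.4758,-.068),-11,-.01);lanes()"
```

```text
time: 17.6
eef_pos: [0.5283, -0.0761, 0.1033]
tcp_rot: [0.771, 0.636, -0.002, 0.009]
contact_force: [0.1, 0.3, -3.4]
opening: 0.033
finger_force: 53.0
pitch(+x up) 25.7 roll(+y up) -0.1 z0 0.059 19583 30319
     72  68  64  60  56  52  48  44  40  36  32  28  24  20  16  12   8   4   0  -4  -8 -12 -16 -20 -24 -28 -32 -36 -40 -44 -48 -52 -56 -60 -64 -68 -72
 -24  32  13  13  13  13  13  13  13  13  13  13  13  13  13  13  13  13  13  13  13  13  13  13  13  13  13  13  12  13  13  13  13  13  13  13  13  13
 -30  32  13  13  13  13  13  13  13  13  13  13  13  13  13  13  13  13  13  13  13  13  13  13  13  13  13  13  13  13  13  13  13  13  13  13  13  19
 -36  32  13  13  13  13  13  13  13  13  13  13  13  13  13  13  13  13  13  13  13  13  13  13  13  13  13  13  13  13  13  13  13  13  13  13  13  23
 -42  26  16  13  13  13  13  13  13  21  23  15  13  13  13  13  13  13  19  22  14  13  13  13  13  13  13  19  22  13  13  13  13  13  13  13  20  24
 -48  33  19  13  13  13  21  20  13  20  33  18  13  19  20  13  13  13  22  33  16  13  13  14  13  13  13  22  33  21  13  13 
[... 241 characters left out ...]
  13  13  18   .   .  13  13   .  13  13  13  18   .   .   .  13  13  13  13  13  18   .
 -66   .  13  14  14  10   .   .   .  15   .   .   .   .   .   .   .  12  15   .   .   .   .   .   .   .  12  16   .   .   .   .  15  16  16  11  17   .
 -72   .  13  14  17   .   .   .   .  17   .   .   .   5   .   .   .  12  13   .   .   .   .   .   .   .  10  13   .   .   .   .   .   .  17   9  13   .
 -78   .  13   5   5   .   .   .   .   .   .   .   .   5   .   .   .   6  13   .   .   .   .   .   .   .   .  13   .   .   .   .   .   .   .   6  13   .
 -84   .   .   7   .   .   .   .   .   .   .   .   .   .   .   .   .   .   .   .   .   .   .   .   .   .   .   .   .   .   .   .   .   .   .   .   .   .
```

All four pockets are now filled, with the three spares queued behind in lanes 1–3. I'll lower the board back to flat along the same arc.

```bash
python3 -m crank '[[[0,4,5],0,255],[[0,7,11],0,255],[[0,10,16],0,255],[[0,13,22],0,255],[[0,16,27],0,255],[[0,19,33],0,255],[[0,21,38],0,255],[[0,23,44],0,255],[[0,25,49],0,255],[[0,27,55],0,255]]' 25
python3 -m crank '[[[0,1,5],0,255],[[0,2,10],0,255],[[0,4,15],0,255],[[0,5,20],0,255],[[0,5,21],0,255],[[0,5,21],0,255],[[0,5,21],0,130],[[0,5,21],0,130],[[0,5,21],0,130],[[0,5,-20],0,130]]' 25
python3 -m crank '[[[0,-50,-50],0,130],[[0,-90,-80],0,130],[[0,-120,-80],0,130],[[0,-120,-80],0,130],[[0,-120,-80],0,130]]' 25
python3 - <<'E'
from h import *
c=cam('wrist');ctr,a,r=board(c,(.4758,-.068));print(ctr,a,r[1]);cv2.imwrite('pics/w7.png',c['frame'])
E
```

```text
time: 18.7
eef_pos: [0.5554, -0.0831, 0.0484]
tcp_rot: [0.771, 0.636, -0.002, 0.009]
contact_force: [1.8, 0.7, -2.1]
opening: 0.034
finger_force: 26.4
time: 19.7
eef_pos: [0.5548, -0.0822, 0.0628]
tcp_rot: [0.771, 0.636, -0.006, 0.003]
contact_force: [0.3, -0.1, -0.6]
opening: 0.486
finger_force: 0.0
time: 20.2
eef_pos: [0.441, -0.0595, 0.148]
tcp_rot: [0.771, 0.636, -0.001, 0.01]
contact_force: [0.9, -0.2, 0.5]
opening: 0.491
finger_force: 0.0
[ 0.4759267  -0.06569014] -11.389480590820312 (159.92745971679688, 176.2420654296875)
```

Run:
```python
from h import *
c=cam('wrist');Q=bmap([c],np.array([.4759,-.0657,0]),-11.4,0,False)
print('   ',' '.join('%3d'%y for y in range(72,-80,-4)))
for x in range(-28,-90,-5):
    print('%4d'%x,' '.join('%3s'%(int(np.percentile(k,70)) if len(k:=Q[(abs(Q[:,0]-x)<2.5)&(abs(Q[:,1]-y)<2),2])>0 else '.') for y in range(72,-80,-4)))
delta((.4759,-.0657),-11.4,-.086,0,.0275,90)
```

```text
72  68  64  60  56  52  48  44  40  36  32  28  24  20  16  12   8   4   0  -4  -8 -12 -16 -20 -24 -28 -32 -36 -40 -44 -48 -52 -56 -60 -64 -68 -72 -76
 -28  33  13  13  13  13  13  13  13  13  13  13  13  13  13  13  13  13  13  13  13  13  13  13  13  13  13  13  13  13  13  13  14  13  13  13  13  23  33
 -33  33  13  13  13  13  13  13  13  13  13  13  13  13  13  13  13  13  13  13  13  13  13  13  13  13  13  13  13  13  13  13  13  13  13  13  13  24  32
 -38  33  13  13  13  13  13  13  13  13  13  13  13  13  13  13  13  13  13  13  13  13  13  13  13  13  13  13  13  13  13  13  13  13  13  13  13  24  32
 -43  33  13  13  13  13  13  13  13  13  18  14  13  13  13  13  13  13  13  23  14  14  13  13  13  13  13  13  27  14  13  13  13  13  13  13  13  25  33
 -48  33  33  13  13  13  13  13  13  23  33  33  13  13  13  13  13  13  24  33  33   .  13  13  13  13  13  24  33  33   .  14  14  13  13  13  25  33  33
 -53  33  33  13  13  13  26  28  28  24  33  33  24  27  28  25  13  13  25  33  33  26  27  27  19  13  13  24  33  33  32   .  13  13  13  13  26  33  33
 -58  3
[... 492 characters left out ...]
  22  18  19  33  33   .  15  21  22  22  20  25  33  33   .  16  20  22  23  21  26  33  33   .  19  21  22  21  19  19  24  33
 -78  33  34  13  18  22  22  21  16  20  33  33   .  11  20  22  22  20  26  33  33   .  16  20  22  22  21  27  33  33   .  19  18   .   .   .   .   .   .
 -83  33  33  29  27  29  31  29  28  28  33  33  32  27  29  30  32  31  27  33  33  32  31  24  26  32  30  27  33  33  32  23  15   8   .   .   .   .   .
 -88  33  33  33  33  33  33  33  33  33  33  33  33  33  33  33  33  33  33  33  33  33  33  33  33  33  33  33  33  33  33  33  32   .   .   .   .   .   .
tool shift mm [  3.1 -53.1 119.3] yaw 0.5 tcp [ 0.4421 -0.0599  0.1475] toolz [ 0.009 -0.017 -1.   ]
```

The map confirms all four pockets are filled and the spares lie on the deck at x≈-60 in lanes 1–3. The -x end is too close to the base for the tool, so I'll carry the board level by its bar about 10 cm forward first.

```bash
python3 -c "
from h import *
delta((.4759,-.0657),-11.4,0,0,.062,90)
T=R.from_quat(get_state()['tcp_rot']);print(T.inv().apply([100,0,0]),T.inv().apply([0,0,8]))"
```

```text
tool shift mm [ 1.9 33.3 85.9] yaw 0.5 tcp [ 0.4421 -0.0599  0.1475] toolz [ 0.009 -0.017 -1.   ]
[18.99245937 98.1758922   0.88355957] [-0.11822556  0.0948563  -7.99856393]
```

```bash
python3 -m crank '[[[2,33,0],0.5,130],[[2,33,40],0.5,130],[[2,33,70],0.5,130],[[2,33,86],0.5,130],[[2,33,86],0.5,130],[[2,33,86],0.5,200],[[2,33,86],0.5,255],[[2,33,86],0.5,255],[[2,33,86],0.5,255]]' 60
python3 -m crank '[[[0,0,-2],0,255],[[0,0,-5],0,255],[[0,0,-8],0,255],[[0,0,-8],0,255]]' 60
```

```text
time: 21.2
eef_pos: [0.4761, -0.0657, 0.0633]
tcp_rot: [0.774, 0.633, -0.001, 0.01]
contact_force: [1.4, 0.9, 3.1]
opening: 0.105
finger_force: 59.8
time: 21.6
eef_pos: [0.4745, -0.065, 0.0696]
tcp_rot: [0.774, 0.633, -0.002, 0.009]
contact_force: [0.5, 0.2, -5.2]
opening: 0.11
finger_force: 58.5
```

```bash
python3 -m crank '[[[1,4,0],0,255],[[2,11,0],0,255],[[4,22,0],0,255],[[7,35,0],0,255],[[10,49,0],0,255],[[12,62,0],0,255],[[15,76,0],0,255],[[17,87,0],0,255],[[18,94,0],0,255],[[19,98,0],0,255]]' 60
python3 -m crank '[[[0,0,0],0,255],[[0,0,3],0,255],[[0,0,6],0,255],[[0,0,8],0,255],[[0,0,8],0,255],[[0,0,8],0,150],[[0,0,8],0,150],[[0,0,8],0,150],[[0,0,-40],0,130],[[0,0,-80],0,130]]' 60
python3 -m crank '[[[0,0,-20],0,130],[[0,-40,-20],0,130],[[0,-40,-20],0,130],[[0,-40,-20],0,130]]'
python3 - <<'E'
from h import *
c=cam('wrist');ctr,a,r=board(c,(.575,-.066));print(ctr,a,r[1])
Q=bmap([c],np.array([*ctr,0]),a,0,False)
print('   ',' '.join('%3d'%y for y in range(72,-80,-6)))
for x in range(-33,-90,-8):
    print('%4d'%x,' '.join('%3s'%(int(np.percentile(k,70)) if len(k:=Q[(abs(Q[:,0]-x)<4)&(abs(Q[:,1]-y)<3),2])>0 else '.') for y in range(72,-80,-6)))
delta(ctr,a,-.086,-.054,.0275,90)
E
```

```text
time: 22.6
eef_pos: [0.5754, -0.066, 0.0704]
tcp_rot: [0.774, 0.633, -0.002, 0.009]
contact_force: [-0.1, 0.1, -5.6]
opening: 0.103
finger_force: 58.6
time: 23.6
eef_pos: [0.5735, -0.0645, 0.1509]
tcp_rot: [0.774, 0.633, -0.003, 0.008]
contact_force: [0.7, -1.1, 0.7]
opening: 0.491
finger_force: 0.0
time: 24.0
eef_pos: [0.5342, -0.0562, 0.1701]
tcp_rot: [0.774, 0.633, -0.002, 0.009]
contact_force: [0.3, -0.9, 0.1]
opening: 0.489
finger_force: 0.0
[ 0.57466364 -0.06603094] -11.524391174316406 (159.4415283203125, 176.43191528320312)
     72  66  60  54  48  42  36  30  24  18  12   6   0  -6 -12 -18 -24 -30 -36 -42 -48 -54 -60 -66 -72 -78
 -33  33  13  13  13  13  13  13  13  13  13  13  13  13  13  13  13  13  13  13  13  13  13  13  13  26  33
 -41  33  13  13  13  13  13  13  13  13  13  13  14  13  13  13  13  13  13  13  13  13  13  13  13  26  33
 -49  33  33  13  14  26  14  33  33  22  14  13  13  33  33  23  14  13  13  32  33  14  13  13  13  32  33
 -57  33  33  13  29  30  29  33  33  30  30  26  13  33  33  30  30  27  13  32  33  13  13  13  13  32  33
 -65  33  33  14  25  29  26  33  33  29  29  20  12  33  33  29  29  20  13  33  33  18  20  18  12  32  33
 -73  33  33  20  23  21   7  33  33  17  22  22  19  33  33  17  22  22  19  32  33  20  22  22  13  32  33
 -81  33  33  19  21  21  14  33  33  18  21  22  19  33  33  28  21  24  21  32  33  28  21  18  11  31  33
 -89  33  33  33  33  33  33  33  33  33  33  33  33  33  33  33  33  33  33  33  33  33   .   .   .   .   .
tool shift mm [-53.3 -47.1 143.1] yaw 0.1 tcp [ 0.535  -0.0565  0.1704] toolz [ 0.009 -0.017 -1.   ]
```

```bash
python3 -m crank '[[[-27,-24,0],0,130],[[-53,-47,0],0,130],[[-53,-47,40],0,130],[[-53,-47,80],0,130],[[-53,-47,105],0,130],[[-53,-47,125],0,130],[[-53,-47,143],0,130],[[-53,-47,143],0,130],[[-53,-47,143],0,130]]' 25
python3 -c "
from h import *
delta((.57466,-.06603),-11.5,-.086,-.054,.0275,90);s=get_state();print(s['finger_force'],s['contact_force'])"
```

```text
time: 24.95
eef_pos: [0.48, -0.1017, 0.0275]
tcp_rot: [0.774, 0.633, -0.002, 0.009]
contact_force: [0.3, -0.6, 0.4]
opening: 0.491
finger_force: 0.0
tool shift mm [-0.1 -0.4 -0. ] yaw 0.0 tcp [ 0.48   -0.1017  0.0275] toolz [ 0.008 -0.017 -1.   ]
0.0 [ 0.28241183 -0.59474622  0.40373716]
```

```bash
python3 -m crank '[[[0,0,0.5],0,180],[[0,0,0.5],0,215],[[0,0,0.5],0,215],[[0,0,0.5],0,235],[[0,0,0.5],0,235],[[0,0,0.5],0,255],[[0,0,0.5],0,255],[[0,0,0.5],0,255]]' 25
python3 -m crank '[[[0,1,-4],0,255],[[0,1,-8],0,255],[[0,2,-12],0,255],[[0,3,-15],0,255],[[0,3,-15],0,255]]' 25
python3 - <<'E'
from h import *
for n in ['side','wrist']: tilt(cam(n),(.57466,-.06603),-11.5)
E
```

```text
time: 25.75
eef_pos: [0.4795, -0.1014, 0.0272]
tcp_rot: [0.774, 0.633, -0.002, 0.009]
contact_force: [-0.2, 0.4, 2.7]
opening: 0.034
finger_force: 27.9
time: 26.25
eef_pos: [0.4819, -0.1017, 0.042]
tcp_rot: [0.774, 0.633, -0.002, 0.009]
contact_force: [-0.5, -0.6, -3.0]
opening: 0.034
finger_force: 28.4
pitch(+x up) -4.7 roll(+y up) -1.3 z0 0.0203 281 462
pitch(+x up) -4.2 roll(+y up) -1.1 z0 0.0208 39556 62214
```

```bash
python3 -m crank '[[[0,1,-5],0,255],[[0,2,-9],0,255],[[0,4,-13],0,255],[[0,5,-17],0,255],[[0,7,-21],0,255],[[0,9,-25],0,255],[[0,10,-29],0,255],[[0,13,-34],0,255],[[0,16,-39],0,255],[[0,18,-43],0,255]]' 25
python3 -m crank '[[[0,0,0],0,255],[[0,0,0],0,255],[[0,0,0],0,255],[[0,0,0],0,255],[[0,0,0],0,255],[[0,0,0],0,255]]' 25
python3 - <<'E'
from h import *
for n in ['side','wrist']: tilt(cam(n),(.57466,-.06603),-11.5,.006)
E
```

```text
time: 27.35
eef_pos: [0.4998, -0.1047, 0.0857]
tcp_rot: [0.774, 0.633, -0.002, 0.009]
contact_force: [0.2, 0.3, -4.2]
opening: 0.032
finger_force: 43.0
time: 27.95
eef_pos: [0.4992, -0.1045, 0.0849]
tcp_rot: [0.774, 0.633, -0.002, 0.009]
contact_force: [0.6, 0.1, -4.5]
opening: 0.033
finger_force: 42.3
pitch(+x up) -18.6 roll(+y up) -2.5 z0 0.0452 279 507
pitch(+x up) -17.8 roll(+y up) -2.8 z0 0.0459 27706 53961
```

Run:
```python
from h import *
p=-18.6;O=origin_from_grip(-11.5,p,-86,-54,28)
Q=bmap([cam('wrist'),cam('side')],O,-11.5,p,False)
print('   ',' '.join('%3d'%y for y in range(72,-80,-6)))
for x in range(84,-90,-7):
    print('%4d'%x,' '.join('%3s'%(int(np.percentile(k,70)) if len(k:=Q[(abs(Q[:,0]-x)<3.5)&(abs(Q[:,1]-y)<3),2])>0 else '.') for y in range(72,-80,-6)))
```

```text
72  66  60  54  48  42  36  30  24  18  12   6   0  -6 -12 -18 -24 -30 -36 -42 -48 -54 -60 -66 -72 -78
  84  26  14  30  24  27  25  30  23  30  24  23  28  28  26  30  21  25  29  27  30  28  24  34  27  25  31
  77  23  11   .  21  19  23   .   .   .   6  19  15   .   .   3   4   8  26   6  21  15  15  11  30  18  26
  70  21   4   4   5   5   5   5   6   6   6   6   7   7   7   7   8   8   8   9   9   9   9  10  10  10  19
  63  21   6   4   5   5   5   5   6   6   6   7   7   7   7   8   8   8   8   9   9   9   9  10  10  10  14
  56  25   9   6   6   6   7   7   7   7   8   8   8   8   9   9   9   9  10  10  10  10  11  11  11  11  18
  49  21   9   7   7   8   8   8   9   9   9   9   9  10  10  10  10  11  11  11  12  12  12  12  13  13  22
  42  25   9   9   9   9   9  10  10  10  10  11  11  11  11  12  12  12  13  13  13  13  13  14  14  14  26
  35  20   9  10  10  10  10  11  11  11  11  12  12  12  13  13  13  13  14  14  14  14  15  15  15  16  32
  28  22  10  10  10  10  10  11  11  11  12  12  12  12  13  13  13  14  14  14  14  15  15  15  15  16  33
  21  16   9  10
[... 1027 characters left out ...]
12  12  12  13  13  25  17  14  14  14  25  22
 -49  23  21   9   9   9   9  30  29  10  10  11  11  31  31  12  12  12  13  32  33   .  14  14  14  31  34
 -56  21  24   8   9   9   9  30  29  10  10  11  11  31  31  12  12  12  13  32  33   .  14  14  14  33  34
 -63  19  25   8  16   9   8  29  29   9  11  17  10  31  31  11  12  13  12  32  33  16  15  14  14  33  12
 -70  21  26  16  18  17  10  29  29   7  19  20  17  31  31  14  20  21  19  32  33  20  22  21   .  33   .
 -77  20  27  15  17  15  11  29  29  14  18  18  16  31  31  15  19  20  18  32  33  42  37   .   .   .   .
 -84  21  26   5  24  27  28  29  29  29  29  29  30  31  31  31  31  32  32  32  38  35  33  33  33  34  34
```

The deck is clear and all four pockets still hold their balls. Now I'll lower the board gently and let go.

```bash
python3 -m crank '[[[0,-3,5],0,255],[[0,-5,9],0,255],[[0,-8,14],0,255],[[0,-10,19],0,255],[[0,-12,24],0,255],[[0,-13,28],0,255],[[0,-15,33],0,255],[[0,-17,38],0,255],[[0,-18,43],0,255],[[0,-19,47],0,255]]' 25
python3 -m crank '[[[0,-1,5],0,255],[[0,-2,10],0,255],[[0,-2,11],0,255],[[0,-2,11],0,255],[[0,-2,11],0,200],[[0,-2,11],0,130],[[0,-2,11],0,130],[[0,-2,-25],0,130],[[0,-2,-75],0,130],[[0,-2,-125],0,130]]' 25
python3 -m crank '[[[40,40,0],0,130],[[40,60,0],0,130],[[40,60,0],0,130],[[40,60,0],0,130]]' 25
python3 - <<'E'
from h import *
c=cam('wrist');ctr,a,r=board(c,(.575,-.066));print(ctr,a,r[1]);tilt(c,ctr,a)
cv2.imwrite('pics/w9.png',c['frame'])
Q=bmap([c],np.array([*ctr,0]),a,0,False)
print('   ',' '.join('%3d'%y for y in range(72,-80,-6)))
for x in range(84,-90,-7):
    print('%4d'%x,' '.join('%3s'%(int(np.percentile(k,70)) if len(k:=Q[(abs(Q[:,0]-x)<3.5)&(abs(Q[:,1]-y)<3),2])>0 else '.') for y in range(72,-80,-6)))
E
```

```text
time: 29.15
eef_pos: [0.4811, -0.1016, 0.0375]
tcp_rot: [0.774, 0.633, -0.002, 0.009]
contact_force: [-0.2, -0.9, -2.6]
opening: 0.035
finger_force: 26.3
time: 30.15
eef_pos: [0.4778, -0.0986, 0.1637]
tcp_rot: [0.774, 0.633, -0.002, 0.008]
contact_force: [1.6, -1.3, -0.6]
opening: 0.494
finger_force: 0.0
time: 30.55
eef_pos: [0.5447, -0.0715, 0.1624]
tcp_rot: [0.774, 0.633, -0.002, 0.009]
contact_force: [0.1, -0.6, -1.0]
opening: 0.49
finger_force: 0.0
[ 0.5745022  -0.06828059] -12.200187683105469 (156.24595642089844, 176.65394592285156)
pitch(+x up) -0.2 roll(+y up) -0.0 z0 0.0133 9666 12744
     72  66  60  54  48  42  36  30  24  18  12   6   0  -6 -12 -18 -24 -30 -36 -42 -48 -54 -60 -66 -72 -78
  84  33  31  32  31  32  32  31  29  29  30  32  32  31  30  29  29  29  30  29  29  29  29  30  30  30  33
  77  33  24  24  21  24  25  21   7   7  21  24  24   7   8   7   7   7   7   7   7   7   7   7   7  26  33
  70  32  22  22  18  22  23  18   7   7  19  23  22   7   7   7   7   7   7   7   7   7   7   7   7  26  33
  63  33   7   8   7   7   7   7   7   7   7   8   7   7   7   7 
[... 1632 characters left out ...]
13  13  13  13  17  13  13  13  13  13  30  33
 -49  33  14  13  13  13  14  33  32  13  13  13  22  33  33  13  13  13  22  33  33  13  13  13  23  33  32
 -56  33  32  13  13  13  14  33  32  13  13  13  22  33  33  13  13  13  23  33  33  13  13  13  24  33  33
 -63  33  32  16  18  13  14  33  33  13  18  14  23  33  33  14  17  15  23  33  33  17  17  13  24  33  33
 -70  33  21  22  23  20  14  33  33  19  22  21  23  33  33  19  22  21  25  33  33  21  23  21  13  32   .
 -77  33  14  21  22  18  16  33  32  17  21  21  23  33  33  18  21  21  25  33  33  20  22  20  12   .   .
 -84  33  32  32  32  32  32  33  33  32  32  32  31  33  33  32  32  32  30  33  33  32  32  32  29  33   .
```

View pics/w9.png

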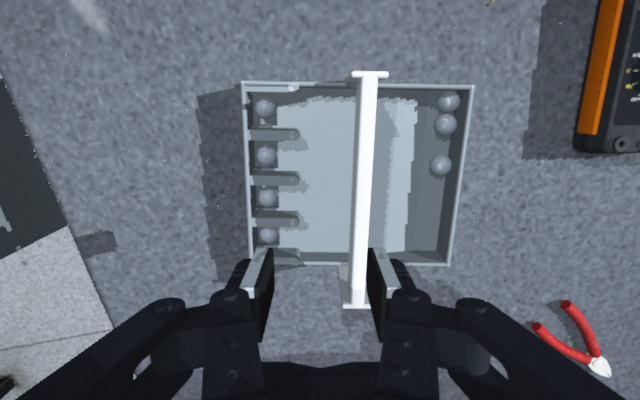

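The picture shows one ball in each pocket (265,107; 266,156; 267,198; 268,236) and the three spares in the channel (448,100; 445,124; 440,164). The board is flat and the gripper is clear of it, so I'll hand the job in.

```bash
python3 -m crank '[[[0,0,-40],0,130],[[0,0,-80],0,130],[[0,0,-80],0,130],[[0,0,-80],0,130]]' && python3 -c "
from plant import ctrl;print(ctrl.sign_off())"
```

```text
time: 31.0
eef_pos: [0.5439, -0.0708, 0.2436]
tcp_rot: [0.774, 0.633, -0.002, 0.01]
contact_force: [-0.9, 0.4, -0.6]
opening: 0.493
finger_force: 0.0
the job is handed in; nothing more can be done
None
```

I handed the job in at 31 s: each pocket holds one ball, the three spares are in the channel, and the board is flat and released about 10 cm further from the robot; the tool can't tilt, so I lifted the board by its end walls, using the bar only to carry it, and sign-off gave no verdict.

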